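# Make up two pendant kits from the bench stock

## Robot

A 6-joint arm with a two-finger parallel gripper is mounted at the origin on a cart in front of the work surface, level with it; the furniture and walls round the work are solid. World frame = base frame: x ahead of the robot, y to its left, z up, the work surface at z = 0. Lengths are in mm, angles in rad, forces in N, time in s.
With the tool pointing down it reaches from about 375 to 925 mm from the base axis. Payload 5.7 kg.
Tool frame: the origin (TCP) lies on the centre line of the jaws, within the pads' length; the fingertips stand 17 mm ahead of it and the grasp point (between the pads) lies 2 mm behind it; x points along the fingers, z is the direction in which the jaws open and shut, and the axes are right-handed (so a half turn about x gives the same grasp; the last joint's range is limited). The gripper opens to 85 mm and grips with 20 to 120 N. Pads are 22 mm wide; open, the fingers measure 114 mm over their backs; the gripper's body (76 mm by 85 mm) begins 54 mm behind the grasp point. The pads swing forward as they close: fully open they stand 13 mm farther back than shut.
Start: joints at [-1.46, 0.359, 1.51, -0, 1.272, -0.115], TCP at [134.319, -584.743, 248.267] pointing down, gripper open.
Joint ranges: [-2.97, 2.97], [-1.01, 2.36], [0.21, 2.38], [-0.96, 4.11], [0.2, 2.71], [-2.98, 2.98]. Speed limits (rad/s): [2.39, 2.39, 3.14, 3.14, 3.14, 3.14].

## Interface

Orientations are given as a unit quaternion [x, y, z, w].
In Python, from station import bot gives the robot as it stands. The module is installed in compiled form; this text tells all that it offers.
- The arm moves only by the tool jog_arm, never from a script. Its argument "rows" is a list of rows, each an object of numbers: "tx", "ty", "tz": the shift along the tool's x, y, z in cm; "roll": the turn about the tool's x in rad. In form: [{"tx": .., "ty": .., "tz": .., "roll": ..}, ...]. A call has 1 to 20 rows; each row is the pose to reach, as a shift and turn from the pose commanded when the call began, along the tool's axes at that moment; what a row does not reach only later rows make up. A row lasts 1/12 s, in which the tool goes at most 41.7 mm and 7.16 degrees, less where a joint would pass 70% of its speed; a pose out of reach is approached as far as the arm can. A call with a gripper value outside its range is refused whole. "claw" is the closure, from 0 (fully open) to 1 (shut), set as the call begins (left out, the last holds). The fingers move at their own pace and stop on an object; "grip_force" is the grip in N (left out, the last holds). Time passes only in rows, so rows that repeat a pose let the fingers close. It gives the time, the measured TCP pose, the force and the opening at its end, in the units of the state.
- bot.read_state(): the state, without advancing time (a new reading comes with each control period).
- bot.read_camera(name): name is "side" or "top" or "wrist"; returns a dict with "img" (420x560x3 uint8, red, green, blue), "range_z" (420x560 float32, mm along the optical axis (not along the pixel's ray), 0 where there is no reading), "fx", "fy", "cx", "cy" (pixels), "k1" (the pictures are not rectified: a ray, as slopes to the right and down, at radius r is drawn at 1 + k1 r^2 times it, then the intrinsics apply), "xyz" and "rotation" of the camera in the world. Camera axes: x right, y up, looking along -z (the intrinsics and any distortion apply to the point x, -y, -z); pixel columns grow to the right and rows downward; lengths in mm; the calibration is good to about 2 mm. A picture is of the moment at which its call begins.
- bot.hand_in(): hands the job in, once; it reports no verdict.
The state is a dict: "time": time; "joint_positions": joint angles; "joint_velocities": joint speeds; "joint_torque": joint torques, N m; "ee_pos": TCP position; "tool_rot": TCP orientation; "contact_force": force on the tool from outside, world axes, zero at the start; "ft_torque": the same for the moment, N m; "gripper_width": finger opening in mm.
Only numpy, scipy, OpenCV 4.12 (cv2) and the standard library are available. Lean on these libraries where they do the work, as an engineer would, in place of code of your own. Each camera call takes 0.05 s, during which the arm holds its last target.

## Task

Make up the two pendant kits: the red tray gets the dark-green stone and the seashell, the blue tray gets the teal stone and the little brown pigment jar, standing upright. In each tray the stone belongs in the middle of the white-lined half and the other piece in the middle of the black-lined half. Leave the blue wax star and the white plaster disc where they lie.

Things in the scene. Friction and masses are not known exactly. Their poses are not given: they have to be found in the camera images.
- red_tray: Red two-part kit tray, like the blue one. 140 x 74 x 7 mm, fixed. Origin: centre of its underside. White-lined pocket centred at x = +34 mm, black-lined at x = -34 mm, floors 4 mm above the bench; details as for blue_tray. (A fixed lamp arm slants over the bench behind the work, from about (0.71, -0.27, 0.07) to (0.54, 0.27, 0.38) m from the robot base: keep carrying paths on your side of it.)
- blue_tray: Dark blue two-part kit tray. 140 x 74 x 7 mm, fixed. Origin: centre of its underside. x axis along its length: white-lined half at +x, black-lined half at -x (either may be nearer you). Each half is a shallow pocket 64 (x) x 66 (y) mm, centred at x = +34 or -34 mm, y = 0, its floor 4 mm above the bench; the 4 mm wide rim and divider rise 3 mm above the floor.
- green_stone: Dark-green rough stone, 29 (x) x 39 (y) x 20 mm high, about 45 g. Loose, origin at the centre of its underside. Grasp across its 29 mm width, closing along its x axis.
- teal_stone: Teal (blue-green) rough stone, 21 (x) x 28 (y) x 14 mm high, about 30 g. Loose, origin at the centre of its underside. Grasp across its 21 mm width, closing along its x axis.
- shell: Cream and brown ribbed seashell, domed, 29 (x) x 33 (y) x 16 mm high, about 25 g. Loose, origin at the centre of its underside. Grasp low across its 29 mm width, closing along its x axis.
- jar: Small round brown pigment jar with a white screw top, 35 mm across and 46 mm tall, about 60 g, standing upright. Loose, origin at the centre of its underside. z points up through the lid. The brown body (the lower 34 mm) may be gripped from any side.
- star: Flat blue wax star, 31 mm across, 8 mm high, lying on the bench. Loose, origin at the centre of its underside. It belongs to no kit and stays where it is.
- disc: White plaster disc, 23 mm across, 9 mm high, lying on the bench. Loose, origin at the centre of its underside. It belongs to no kit and stays where it is.
Mind the look-alikes: they are no part of the job. Several things have the shape of the shell; the one meant has the colours described above.

How it is judged (in metres and radians):
At the end, for the whole second after the job is handed in: Each piece rests, released and still, in its own half of its own tray: its origin within 14 mm of the centre of that half along the tray's x and along its y. The jar stands upright (within 0.12 rad) on the pocket floor. The wax star and plaster disc lie within 15 mm of where they started (x of green_stone in the frame of red_tray between 0.02 and 0.048 m and y of green_stone in the frame of red_tray between -0.014 and 0.014 m and z of green_stone in the frame of red_tray between 0 and 0.03 m and linear speed of each of green_stone, shell, teal_stone, jar below 0.02 m/s and angular speed of each of green_stone, shell, teal_stone, jar below 0.3 rad/s and x of shell in the frame of red_tray between -0.048 and -0.02 m and y of shell in the frame of red_tray between -0.014 and 0.014 m and z of shell in the frame of red_tray between 0 and 0.03 m and x of teal_stone in the frame of blue_tray between 0.02 and 0.048 m and y of teal_stone in the frame of blue_tray between -0.014 and 0.014 m and z of teal_stone in the frame of blue_tray between 0 and 0.03 m and x of jar in the frame of blue_tray between -0.048 and -0.02 m and y of jar in the frame of blue_tray between -0.014 and 0.014 m and z of jar in the frame of blue_tray between 0 and 0.009 m and angle between jar's own z axis and vertical below 0.12 rad and distance of each of star, disc from where it was at the start of the episode below 0.015 m); the robot touches nothing.
It fails at once if the blue wax star is displaced by more than 15 mm (distance of star from where it was at the start of the episode above 0.015 m).
It fails at once if the white plaster disc is displaced by more than 15 mm (distance of disc from where it was at the start of the episode above 0.015 m).
It also fails if it takes over 112 s, if anything falls off the work surface, if the arm or the gripper's body presses on something with over 40 N, if the wrist force passes 120 N, or if a joint passes its speed limit or range.

## Working session

There is one attempt and no reset: what is moved stays moved. The work goes in short steps, Python scripts to look and compute and a tool call to move; the robot and the scene stay as the last step left them, time stands still between calls to the robot, and variables do not carry over. Pictures are saved under pics/ and viewed, and the job is handed in when it is done.

Besides the shell and the picture viewer there is one more tool, called after "Emit:" in YAML: its name, and indented under it one key for each argument. jog_arm: Moves the arm, as the interface text tells. Its arguments: {"type":"object","properties":{"rows":{"type":"array","items":{"type":"object","properties":{"tx":{"type":"number"},"ty":{"type":"number"},"tz":{"type":"number"},"roll":{"type":"number"}}}},"claw":{"type":"number"},"grip_force":{"type":"number"}},"required":["rows"]}

```bash
mkdir -p pics; cat > h.py <<'E'
import numpy as np, cv2
from station import bot
def snap(n,tag):
    c=bot.read_camera(n); np.savez(f'pics/{tag}.npz',**c)
    cv2.imwrite(f'pics/{tag}.png',cv2.cvtColor(c['img'],cv2.COLOR_RGB2BGR)); return c
def load(tag):
    z=np.load(f'pics/{tag}.npz'); return {k:z[k] for k in z.files}
def ray(c,u,v):
    d=np.array([(u-c['cx'])/c['fx'],(v-c['cy'])/c['fy']],float); s=d.copy()
    for _ in range(20): s=d/(1+c['k1']*(s@s))
    R=np.array(c['rotation'],float)
    if R.shape!=(3,3):
        from scipy.spatial.transform import Rotation; R=Rotation.from_quat(R).as_matrix()
    return R@np.array([s[0],-s[1],-1.])
def onz(c,u,v,z):
    d=ray(c,u,v); p=np.array(c['xyz'],float); return p+d*(z-p[2])/d[2]
def dep(c,u,v):
    return np.array(c['xyz'],float)+ray(c,u,v)*float(c['range_z'][int(round(v)),int(round(u))])
E
python3 - <<'E'
from h import *
s=bot.read_state(); print(s)
for n in ('top','side','wrist'):
    c=snap(n,n+'0'); print(n,c['xyz'],c['rotation'],c['fx'],c['cx'],c['cy'],c['k1'])
E
```

```text
{'time': 0.0, 'joint_positions': array([-1.46014448e+00,  3.59502688e-01,  1.51147628e+00, -1.65291970e-05,
        1.27249616e+00, -1.15115903e-01]), 'joint_velocities': array([-6.58742557e-05,  2.29996498e-04, -3.22719084e-04, -1.20602443e-03,
       -5.91455947e-04,  8.03964889e-04]), 'joint_torque': array([-1.21844856e-03, -5.27627599e+01, -2.78623188e+01, -5.64238780e-04,
        1.29926990e-02, -1.88706650e-05]), 'ee_pos': array([ 134.21574914, -584.10555021,  247.43825681]), 'tool_rot': array([ 0.44096173,  0.55361418, -0.44002628,  0.55266714]), 'contact_force': array([-0.16776907,  0.32219217,  0.20028101]), 'ft_torque': array([-0.00832599, -0.00704929, -0.00628538]), 'gripper_width': 85.55423523357523}
top [344.14325421 -16.77997336 990.18443599] [ 0.04028707 -0.0338068  -0.70466354  0.70758981] 492.96937173833993 277.1256780289597 207.86087503074242 0.049534917094254144
side [100.2475082  762.58390095 398.82375662] [-0.10877532  0.54163727  0.81274065 -0.18506654] 420.3860126779429 276.55511395600695 204.58171590183238 0.034626672624246076
wrist [ 198.98229751 -568.70966228  372.54718258] [-0.10400457  0.08421312 -0.61740484  0.77517898] 354.6311289091123 275.90788715404506 204.5595097321008 -0.08610346550860175
```

View pics/top0.png

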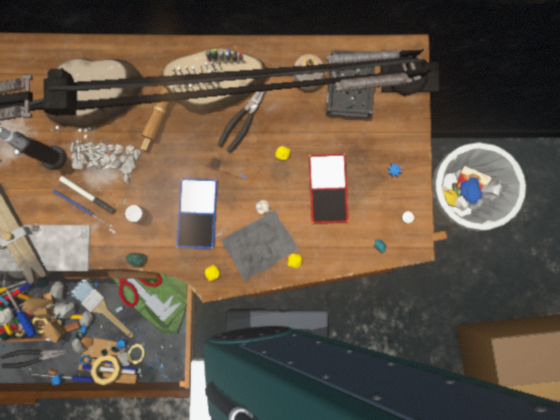

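View pics/side0.png

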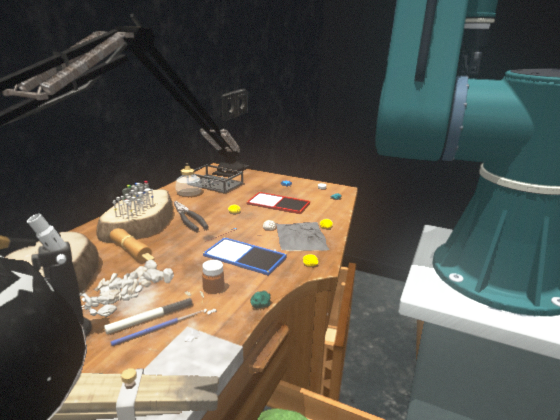

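View pics/wrist0.png

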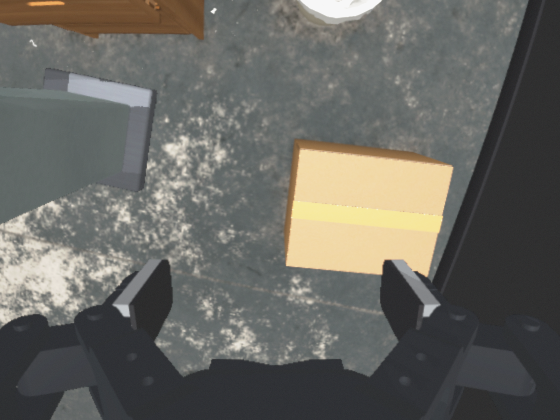

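The top view shows the blue tray at (197,213), the red tray at (329,188), the jar at (134,213), the star at (395,170) and the disc at (408,217). The shell-shaped candidates are three yellow ones, (283,153), (212,272) and (295,261), and a cream one at (262,207), which fits the description. The stone candidates are (136,259) and (380,245). I'll enlarge all of these to confirm.

```bash
python3 - <<'E'
from h import *
im=cv2.imread('pics/top0.png')
t=[]
for (u,v) in [(136,259),(380,245),(262,207),(283,153),(395,170),(134,213)]:
    k=cv2.resize(im[v-20:v+20,u-20:u+20],(260,260),interpolation=cv2.INTER_CUBIC); t.append(k)
cv2.imwrite('pics/crop1.png',np.vstack([np.hstack(t[:3]),np.hstack(t[3:])]))
c=load('top0')
for (u,v) in [(136,259),(380,245),(262,207),(134,213),(395,170),(408,217)]: print(u,v,im[v,u,::-1],onz(c,u,v,8).round(),dep(c,u,v).round())
E
```

```text
136 259 [73 99 83] [345. 271.   8.] [345. 268.  19.]
380 245 [ 68 144 148] [ 374. -211.    8.] [ 374. -211.   11.]
262 207 [221 210 189] [449.  23.   8.] [448.  22.  16.]
134 213 [237 234 228] [436. 278.   8.] [432. 266.  48.]
395 170 [ 72 153 220] [ 525. -244.    8.] [ 525. -244.    9.]
408 217 [242 240 233] [ 430. -268.    8.] [ 430. -268.    6.]
```

View pics/crop1.png

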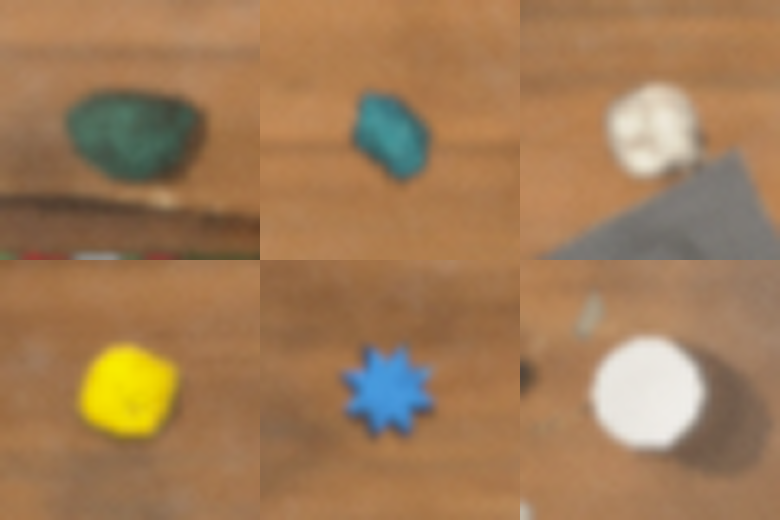

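```bash
cat >> h.py <<'E'
def cloud(c):
    h,w=c['range_z'].shape
    uu,vv=np.meshgrid(np.arange(w),np.arange(h))
    d=np.stack([(uu-c['cx'])/c['fx'],(vv-c['cy'])/c['fy']],-1); s=d.copy()
    for _ in range(15): s=d/(1+c['k1']*(s**2).sum(-1,keepdims=True))
    from scipy.spatial.transform import Rotation
    R=Rotation.from_quat(c['rotation']).as_matrix()
    r=np.concatenate([s[...,:1],-s[...,1:],-np.ones((h,w,1))],-1)@R.T
    return r*c['range_z'][...,None]+c['xyz'], r
def plane(c,r,z): return c['xyz']+r*((z-c['xyz'][2])/r[...,2:3])
E
python3 - <<'E'
from h import *
c=load('top0'); P,r=cloud(c)
hsv=cv2.cvtColor(c['img'],cv2.COLOR_RGB2HSV); H,S,V=[hsv[...,i].astype(int) for i in range(3)]
def blob(m,u,v):
    n,l,st,ce=cv2.connectedComponentsWithStats(m.astype(np.uint8)); 
    i=l[v-8:v+9,u-8:u+9]; i=np.bincount(i[i>0]).argmax(); return l==i
def rep(n,m,z):
    X=plane(c,r,z)[m][:,:2].astype(np.float32); print(n,m.sum(),'mean',X.mean(0).round(1),'rect',[np.round(q,1) for q in cv2.minAreaRect(X)],'z',np.percentile(P[m][:,2],[5,50,95]).round(1))
rep('green',blob((H>50)&(H<110)&(S>50)&(V<140),136,259),10)
rep('teal',blob((H>75)&(H<105)&(S>70),380,245),7)
rep('shell',blob((S<70)&(V>140),262,207),5)
rep('jar',blob((S<60)&(V>170),134,213),46)
rep('star',blob((H>95)&(H<120)&(S>120),395,170),8)
rep('disc',blob((S<60)&(V>170),408,217),9)
for n,u,v,u2,v2 in (('blue',198,197,195,232),('red',328,172,328,205)):
    rep(n+' white',blob((S<60)&(V>170),u,v),4)
    rep(n+' black',blob((V<60),u2,v2),4)
rep('bluerim',blob((H>100)&(H<130)&(S>120)&(V>40),180,213),7)
rep('redrim',blob(((H<6)|(H>172))&(S>140),311,188),7)
b=plane(c,r,0)
m=(np.abs(b[...,0]-450)<100)&(np.abs(b[...,1]-50)<200)
print(np.percentile(P[m][:,2],[5,25,50,75,95]))
E
```

```text
green 114 mean [343.5 272.5] rect [array([344.1, 273. ]), array([27.6, 18.7]), np.float64(57.0)] z [12.8 17.  20.5]
teal 80 mean [ 373.4 -211. ] rect [array([ 373.4, -210.7]), array([24.8, 14.1]), np.float64(44.6)] z [ 5.6  9.9 13. ]
shell 156 mean [449.8  22.5] rect [array([450.2,  22.9]), array([27. , 25.8]), np.float64(14.5)] z [ 4.8 11.6 16.3]
jar 228 mean [432.6 268.7] rect [array([433. , 268.5]), array([30.4, 30.8]), np.float64(46.3)] z [40.6 44.7 47. ]
star 88 mean [ 525.  -242.7] rect [array([ 524.8, -242. ]), array([19.9, 20.5]), np.float64(89.0)] z [ 4.3  7.4 10. ]
disc 110 mean [ 430.4 -266.6] rect [array([ 430.6, -266.1]), array([22.1, 21.3]), np.float64(44.1)] z [ 3.6  7.7 10. ]
blue white 1101 mean [471.5 153.6] rect [array([471.6, 154. ]), array([68.8, 67.8]), np.float64(87.8)] z [0.7 3.6 6.8]Traceback (most recent call last):
  File "<stdin>", line 17, in <module>
  File "<stdin>", line 6, in blob
ValueError: attempt to get argmax of an empty sequence
```

```bash
python3 - <<'E'
from h import *
c=load('top0'); P,r=cloud(c)
hsv=cv2.cvtColor(c['img'],cv2.COLOR_RGB2HSV); H,S,V=[hsv[...,i].astype(int) for i in range(3)]
for u,v in((198,232),(328,205),(180,213),(311,188)): print(hsv[v,u-2:u+3].tolist())
def rep(n,m,z):
    X=plane(c,r,z)[m][:,:2].astype(np.float32); rc=cv2.minAreaRect(X); print(n,m.sum(),'rect',[np.round(q,1) for q in rc]); print(cv2.boxPoints(rc).round(1).tolist())
U,W=np.meshgrid(np.arange(560),np.arange(420))
def roi(a,b,d,e): return (U>a)&(U<b)&(W>d)&(W<e)
def big(m):
    n,l,st,ce=cv2.connectedComponentsWithStats(m.astype(np.uint8)); return l==1+st[1:,4].argmax()
rep('red',big(roi(300,358,145,232)&((((H<6)|(H>170))&(S>120))|(V<75)|((S<60)&(V>170)))),7)
rep('blue',big(roi(170,228,170,255)&(((H>100)&(H<135)&(S>70))|(V<75)|((S<60)&(V>170)))),7)
rep('redw',big(roi(300,358,145,232)&(S<60)&(V>170)),4)
E
```

```text
[[15, 50, 82], [8, 38, 80], [13, 39, 78], [23, 41, 74], [12, 44, 75]]
[[14, 42, 66], [11, 44, 64], [9, 38, 67], [8, 43, 65], [10, 35, 65]]
[[156, 28, 148], [120, 47, 152], [119, 48, 143], [123, 39, 136], [123, 35, 138]]
[[10, 139, 154], [5, 161, 170], [1, 136, 191], [0, 86, 196], [2, 67, 207]]
red 2263 rect [array([ 488.3, -110.1]), array([138.8,  73.3]), np.float64(2.3)]
[[417.5, -76.19999694824219], [420.3999938964844, -149.39999389648438], [559.0, -143.89999389648438], [556.0999755859375, -70.69999694824219]]
blue 1652 rect [array([436.2, 151.6]), array([138.8,  72.2]), np.float64(0.2)]
[[366.6000061035156, 187.5], [366.8999938964844, 115.30000305175781], [505.70001220703125, 115.69999694824219], [505.5, 188.0]]
redw 1047 rect [array([ 522.4, -109. ]), array([63.6, 66.7]), np.float64(0.2)]
[[490.5, -75.80000305175781], [490.70001220703125, -142.39999389648438], [554.2000122070312, -142.3000030517578], [554.0, -75.5999984741211]]
```

```bash
cat >> h.py <<'E'
from scipy.spatial.transform import Rotation as Ro
def yaw_of(s):
    R=Ro.from_quat(s['tool_rot']).as_matrix(); return np.degrees(np.arctan2(R[1,2],R[0,2]))
def plan(target,yaw=None):
    """shift cm in tool axes to TCP target; yaw = world direction (deg) of tool z (mod 180)"""
    s=bot.read_state(); R=Ro.from_quat(s['tool_rot']).as_matrix()
    d=R.T@(np.array(target,float)-s['ee_pos'])/10
    y=yaw_of(s); roll=None
    if yaw is not None:
        dy=(yaw-y+90)%180-90; roll=-np.radians(dy)
    print('pos',s['ee_pos'].round(1),'yaw',round(y,1),'q6',s['joint_positions'][5].round(2),'-> tx,ty,tz',d.round(2),'roll',roll, 'toolx',R[:,0].round(3))
E
python3 - <<'E'
from h import *
plan((374,-211,180),90)
plan((374,-211,180),0)
c=load('wrist0');R=Ro.from_quat(c['rotation']).as_matrix();print(R.round(2)); s=bot.read_state(); T=Ro.from_quat(s['tool_rot']).as_matrix(); print(T.round(2)); print(T.T@(c['xyz']-s['ee_pos']), T.T@-R[:,2])
E
```

```text
pos [ 134.3 -584.3  247.6] yaw -77.1 q6 -0.12 -> tx,ty,tz [  6.81  31.72 -31.  ] roll 0.225787951983325 toolx [-0.     0.001 -1.   ]
pos [ 134.3 -584.3  247.6] yaw -77.1 q6 -0.12 -> tx,ty,tz [  6.81  31.72 -31.  ] roll -1.345008374811571 toolx [-0.     0.001 -1.   ]
[[ 0.22  0.94  0.26]
 [-0.97  0.22  0.06]
 [-0.   -0.27  0.96]]
[[-0.    0.97  0.22]
 [ 0.    0.22 -0.97]
 [-1.    0.   -0.  ]]
[-124.89995626   66.57237498   -0.85785483] [ 9.64139503e-01 -2.65394764e-01 -7.98256058e-04]
```

Emit:
jog_arm:
  rows:
    - {"tx": 6.8,"ty": 31.7,"tz": -31.0,"roll": -0.42}
    - {"tx": 6.8,"ty": 31.7,"tz": -31.0,"roll": -0.42}
    - {"tx": 6.8,"ty": 31.7,"tz": -31.0,"roll": -0.42}
    - {"tx": 6.8,"ty": 31.7,"tz": -31.0,"roll": -0.42}
    - {"tx": 6.8,"ty": 31.7,"tz": -31.0,"roll": -0.42}
    - {"tx": 6.8,"ty": 31.7,"tz": -31.0,"roll": -0.42}
    - {"tx": 6.8,"ty": 31.7,"tz": -31.0,"roll": -0.42}
    - {"tx": 6.8,"ty": 31.7,"tz": -31.0,"roll": -0.42}
    - {"tx": 6.8,"ty": 31.7,"tz": -31.0,"roll": -0.42}
    - {"tx": 6.8,"ty": 31.7,"tz": -31.0,"roll": -0.42}
    - {"tx": 6.8,"ty": 31.7,"tz": -31.0,"roll": -0.42}
    - {"tx": 6.8,"ty": 31.7,"tz": -31.0,"roll": -0.42}
    - {"tx": 6.8,"ty": 31.7,"tz": -31.0,"roll": -0.42}
    - {"tx": 6.8,"ty": 31.7,"tz": -31.0,"roll": -0.42}
    - {"tx": 6.8,"ty": 31.7,"tz": -31.0,"roll": -0.42}
    - {"tx": 6.8,"ty": 31.7,"tz": -31.0,"roll": -0.42}
    - {"tx": 6.8,"ty": 31.7,"tz": -31.0,"roll": -0.42}
  claw: 0
  grip_force: 40

```text
time: 1.57
ee_pos: [373.5, -212.7, 180.4]
tool_rot: [0.316, 0.632, -0.316, 0.633]
contact_force: [0.5, 0.0, 0.5]
gripper_width: 85.5
```

```bash
python3 - <<'E'
from h import *
c=snap('wrist','w1'); plan((374,-211,180),-53)
E
```

```text
pos [ 373.6 -212.6  180.4] yaw -53.1 q6 0.25 -> tx,ty,tz [ 0.04  0.13 -0.1 ] roll -0.0018603741695629376 toolx [ 0. -0. -1.]
```

View pics/w1.png

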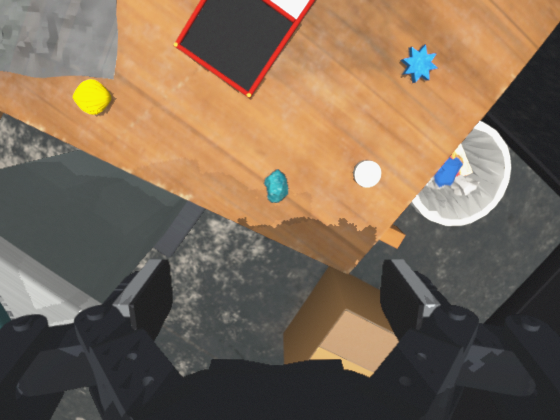

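The wrist view shows the teal stone at (276,186), upright between the jaws and clear of the disc at (368,173). Part of the red tray is visible at the top.

```bash
cat >> h.py <<'E'
def hsv_of(c):
    h=cv2.cvtColor(c['img'],cv2.COLOR_RGB2HSV).astype(int); return h[...,0],h[...,1],h[...,2]
def blobat(m,u,v,k=8):
    n,l,st,ce=cv2.connectedComponentsWithStats(m.astype(np.uint8)); i=l[v-k:v+k+1,u-k:u+k+1]; return l==np.bincount(i[i>0]).argmax()
def rep(c,n,m,z):
    P,r=cloud(c); X=plane(c,r,z)[m][:,:2]; rc=cv2.minAreaRect(X.astype(np.float32))
    w,V=np.linalg.eigh(np.cov(X.T)); a=np.degrees(np.arctan2(V[1,1],V[0,1]))
    Q=P[m]; hi=Q[Q[:,2]>2]
    print(n,m.sum(),'mean',X.mean(0).round(1),'rect',[np.round(q,1) for q in rc],'long ax deg',round(a,1),'ratio',np.sqrt(w[1]/w[0]).round(2),'cloud mean',hi.mean(0).round(1),'zmax',np.percentile(Q[:,2],95).round(1))
    return X
E
python3 - <<'E'
from h import *
c=load('w1'); H,S,V=hsv_of(c)
rep(c,'teal',blobat((H>75)&(H<105)&(S>70),276,186),6)
rep(c,'star',blobat((H>95)&(H<120)&(S>120),420,64),8)
rep(c,'disc',blobat((S<60)&(V>170),368,173),9)
E
```

```text
teal 537 mean [ 373.9 -211.5] rect [array([ 374.1, -211.3]), array([27.1, 18.2]), np.float64(49.2)] long ax deg -142.2 ratio 1.46 cloud mean [ 374.5 -211.     9.8] zmax 12.4
star 713 mean [ 524.4 -242.3] rect [array([ 524.7, -242.6]), array([26.6, 27.6]), np.float64(50.1)] long ax deg -152.9 ratio 1.03 cloud mean [ 524.7 -242.4    7.7] zmax 8.8
disc 576 mean [ 430.  -266.5] rect [array([ 429.7, -266.3]), array([23.4, 22.4]), np.float64(41.1)] long ax deg 63.6 ratio 1.02 cloud mean [ 430.  -266.5    8.8] zmax 8.9
```

Emit:
jog_arm:
  rows:
    - {"tx": 4,"ty": 0.13,"tz": -0.1,"roll": -0.09}
    - {"tx": 8,"ty": 0.13,"tz": -0.1,"roll": -0.09}
    - {"tx": 12,"ty": 0.13,"tz": -0.1,"roll": -0.09}
    - {"tx": 13,"ty": 0.13,"tz": -0.1,"roll": -0.09}
    - {"tx": 13,"ty": 0.13,"tz": -0.1,"roll": -0.09}
    - {"tx": 13,"ty": 0.13,"tz": -0.1,"roll": -0.09}
  claw: 0.5

```text
time: 2.12
ee_pos: [373.8, -210.3, 49.9]
tool_rot: [0.287, 0.647, -0.287, 0.646]
contact_force: [0.1, -0.1, 0.5]
gripper_width: 42.4
```

```bash
python3 - <<'E'
from h import *
c=snap('wrist','w2'); plan((374,-211,20),-48); print(bot.read_state()['gripper_width'])
E
```

```text
pos [ 374.6 -210.8   50.8] yaw -47.9 q6 0.16 -> tx,ty,tz [ 3.08 -0.06 -0.03] roll 0.0020030986900133867 toolx [ 0.001 -0.    -1.   ]
42.58189473772626
```

View pics/w2.png

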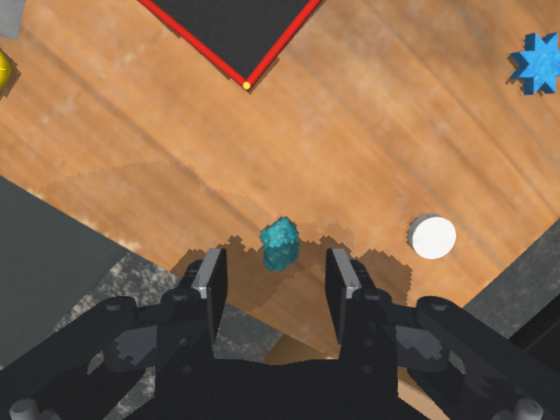

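The teal stone at (280,244) is centred between the fingers (tips at about 215 and 340). I'll descend and grip.

Emit:
jog_arm:
  rows:
    - {"tx": 1.5}
    - {"tx": 2.6}
    - {"tx": 3.1}
    - {"tx": 3.1}
    - {"tx": 3.1}

```text
invalid input
```

Emit:
jog_arm:
  rows:
    - {"tx": 0}
    - {"tx": 0}
    - {"tx": 0}
    - {"tx": 0}
    - {"tx": 0}
    - {"tx": 0}
    - {"tx": 0}
    - {"tx": 0}
  claw: 1
  grip_force: 40

```text
invalid input
```

Emit:
jog_arm:
  rows:
    - {"tx": 1.5,"ty": 0,"tz": 0,"roll": 0}
    - {"tx": 2.6,"ty": 0,"tz": 0,"roll": 0}
    - {"tx": 3.1,"ty": 0,"tz": 0,"roll": 0}
    - {"tx": 3.1,"ty": 0,"tz": 0,"roll": 0}
    - {"tx": 3.1,"ty": 0,"tz": 0,"roll": 0}

```text
time: 2.58
ee_pos: [374.9, -210.6, 20.2]
tool_rot: [0.287, 0.646, -0.287, 0.647]
contact_force: [-0.0, 0.1, 0.4]
gripper_width: 43.1
```

Emit:
jog_arm:
  rows:
    - {"tx": 0,"ty": 0,"tz": 0,"roll": 0}
    - {"tx": 0,"ty": 0,"tz": 0,"roll": 0}
    - {"tx": 0,"ty": 0,"tz": 0,"roll": 0}
    - {"tx": 0,"ty": 0,"tz": 0,"roll": 0}
    - {"tx": 0,"ty": 0,"tz": 0,"roll": 0}
    - {"tx": 0,"ty": 0,"tz": 0,"roll": 0}
    - {"tx": 0,"ty": 0,"tz": 0,"roll": 0}
    - {"tx": 0,"ty": 0,"tz": 0,"roll": 0}
  claw: 1
  grip_force: 40

```text
time: 3.25
ee_pos: [374.9, -210.4, 20.0]
tool_rot: [0.287, 0.646, -0.287, 0.647]
contact_force: [0.3, -0.7, 7.9]
gripper_width: 16.5
```

Emit:
jog_arm:
  rows:
    - {"tx": -1,"ty": 0,"tz": 0,"roll": 0}
    - {"tx": -3,"ty": 0,"tz": 0,"roll": 0}
    - {"tx": -6,"ty": 0,"tz": 0,"roll": 0}
    - {"tx": -9,"ty": 0,"tz": 0,"roll": 0}
    - {"tx": -12,"ty": 0,"tz": 0,"roll": 0}
    - {"tx": -12,"ty": 0,"tz": 0,"roll": 0}
    - {"tx": -12,"ty": 0,"tz": 0,"roll": 0}

```text
time: 3.83
ee_pos: [375.5, -210.9, 141.0]
tool_rot: [0.286, 0.645, -0.287, 0.648]
contact_force: [0.1, -0.3, -1.2]
gripper_width: 16.4
```

```bash
python3 - <<'E'
from h import *
c=snap('wrist','w3'); plan((471,153,140),-48);plan((471,153,140),0); print(bot.read_state()['gripper_width'])
E
```

```text
pos [ 374.5 -210.2  139.8] yaw -47.8 q6 0.16 -> tx,ty,tz [ -0.05  31.53 -20.44] roll 0.00286203256329424 toolx [ 0.001 -0.001 -1.   ]
pos [ 374.5 -210.2  139.8] yaw -47.8 q6 0.16 -> tx,ty,tz [ -0.05  31.53 -20.44] roll -0.8348960083939841 toolx [ 0.001 -0.001 -1.   ]
16.438042683899784
```

View pics/w3.png

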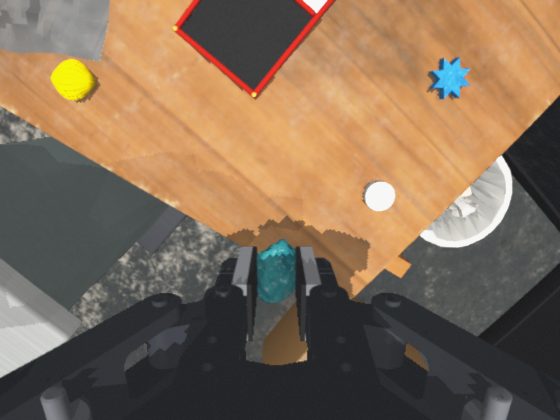

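The teal stone is gripped at (277,272). I'll carry it to the blue tray's white half and roll so that the camera ends up on my side of the lamp.

Emit:
jog_arm:
  rows:
    - {"tx": 0,"ty": 31.5,"tz": -20.4,"roll": -2.41}
    - {"tx": 0,"ty": 31.5,"tz": -20.4,"roll": -2.41}
    - {"tx": 0,"ty": 31.5,"tz": -20.4,"roll": -2.41}
    - {"tx": 0,"ty": 31.5,"tz": -20.4,"roll": -2.41}
    - {"tx": 0,"ty": 31.5,"tz": -20.4,"roll": -2.41}
    - {"tx": 0,"ty": 31.5,"tz": -20.4,"roll": -2.41}
    - {"tx": 0,"ty": 31.5,"tz": -20.4,"roll": -2.41}
    - {"tx": 0,"ty": 31.5,"tz": -20.4,"roll": -2.41}
    - {"tx": 0,"ty": 31.5,"tz": -20.4,"roll": -2.41}
    - {"tx": 0,"ty": 31.5,"tz": -20.4,"roll": -2.41}
    - {"tx": 0,"ty": 31.5,"tz": -20.4,"roll": -2.41}
    - {"tx": 0,"ty": 31.5,"tz": -20.4,"roll": -2.41}
    - {"tx": 0,"ty": 31.5,"tz": -20.4,"roll": -2.41}
    - {"tx": 0,"ty": 31.5,"tz": -20.4,"roll": -2.41}
    - {"tx": 0,"ty": 31.5,"tz": -20.4,"roll": -2.41}
    - {"tx": 0,"ty": 31.5,"tz": -20.4,"roll": -2.41}
    - {"tx": 0,"ty": 31.5,"tz": -20.4,"roll": -2.41}
    - {"tx": 0,"ty": 31.5,"tz": -20.4,"roll": -2.41}
    - {"tx": 0,"ty": 31.5,"tz": -20.4,"roll": -2.41}
    - {"tx": 0,"ty": 31.5,"tz": -20.4,"roll": -2.41}

```text
time: 5.55
ee_pos: [469.4, 152.3, 137.4]
tool_rot: [-0.502, 0.498, 0.503, 0.496]
contact_force: [0.6, 0.2, -0.8]
gripper_width: 16.7
```

```bash
python3 - <<'E'
from h import *
c=snap('wrist','w4'); snap('top','t4'); plan((471,153,40),90); print(bot.read_state()['gripper_width'])
E
```

```text
pos [469.5 152.4 137.6] yaw 90.2 q6 -1.4 -> tx,ty,tz [ 9.76 -0.18  0.07] roll 0.004340592954286688 toolx [-0.004 -0.001 -1.   ]
16.76310185452695
```

View pics/w4.png

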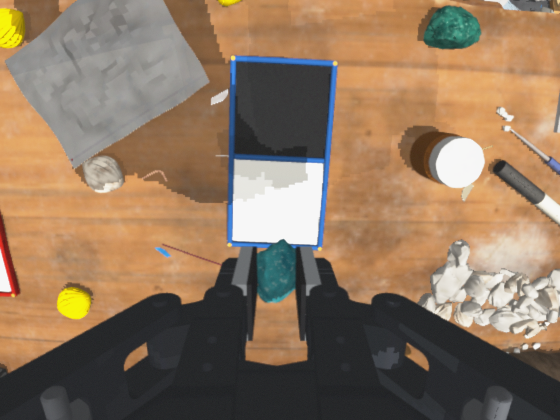

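View pics/t4.png

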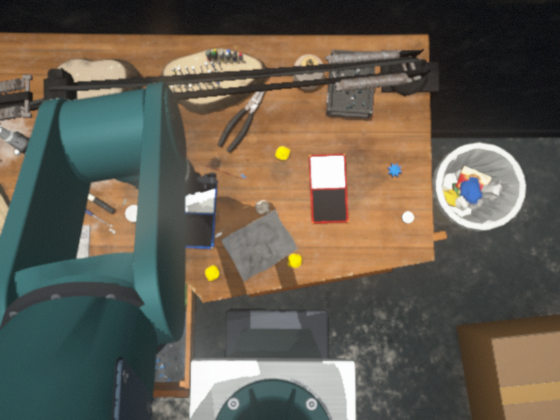

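The wrist view shows the whole blue tray with corner dots at (233,59), (335,63), (320,247) and (229,245). The jar is at (455,162), the green stone at (452,27) and the grey-cream shell at (103,173).

```bash
python3 - <<'E'
from h import *
c=load('w4'); H,S,V=hsv_of(c); P,r=cloud(c)
rep(c,'green',blobat((H>60)&(H<105)&(S>70),452,27),9)
rep(c,'shell',blobat((S<75)&(V>120),103,173),5)
rep(c,'jarlid',blobat((S<60)&(V>170),455,162),46)
m=blobat((S<60)&(V>170),300,230); m2=m
for z in (7,):
  C=np.array([onz(c,u,v,z)[:2] for u,v in ((233,59),(335,63),(320,247),(229,245))]); print(C.round(1)); ce=C.mean(0); 
  d=(C[2]+C[3]-C[0]-C[1]); e=C[3]-C[2] ; print(ce, np.linalg.norm(d)/2, np.linalg.norm(C[1]-C[0]),np.linalg.norm(C[2]-C[3]), np.degrees(np.arctan2(d[1],d[0])))
E
python3 - <<'E'
import cv2
im=cv2.imread('pics/w4.png')
a=[cv2.resize(im[y-16:y+16,x-16:x+16],(200,200),interpolation=cv2.INTER_NEAREST) for x,y in ((233,59),(335,63),(320,247),(229,245))]
b=cv2.resize(im[135:205,65:145],(400,350),interpolation=cv2.INTER_CUBIC)
d=cv2.resize(im[0:70,410:500],(400,350)[:2],interpolation=cv2.INTER_CUBIC)
import numpy as np
cv2.imwrite('pics/crop2.png',np.vstack([np.hstack(a),np.hstack([b,d])]))
E
```

```text
green 1833 mean [345.2 271.6] rect [array([344.1, 271.9]), array([26.7, 40.1]), np.float64(2.9)] long ax deg 96.1 ratio 1.44 cloud mean [346.7 268.4  16.1] zmax 19.3
shell 21920 mean [380.3  30.7] rect [array([385.5,  36.7]), array([123. , 124.4]), np.float64(31.5)] long ax deg 120.7 ratio 1.23 cloud mean [380.   32.6   9.1] zmax 13.3
jarlid 2005 mean [433.  268.6] rect [array([433.5, 269.8]), array([35.5, 31.3]), np.float64(52.7)] long ax deg -159.8 ratio 1.14 cloud mean [432.2 268.6  45.1] zmax 45.6
[[368.7 122.7]
 [370.5 192.4]
 [505.1 187.5]
 [504.1 117.1]]
[437.12510101 154.91491559] 135.07649713175118 69.72636601075058 70.46675883147839 -2.233949776912285
```

View pics/crop2.png

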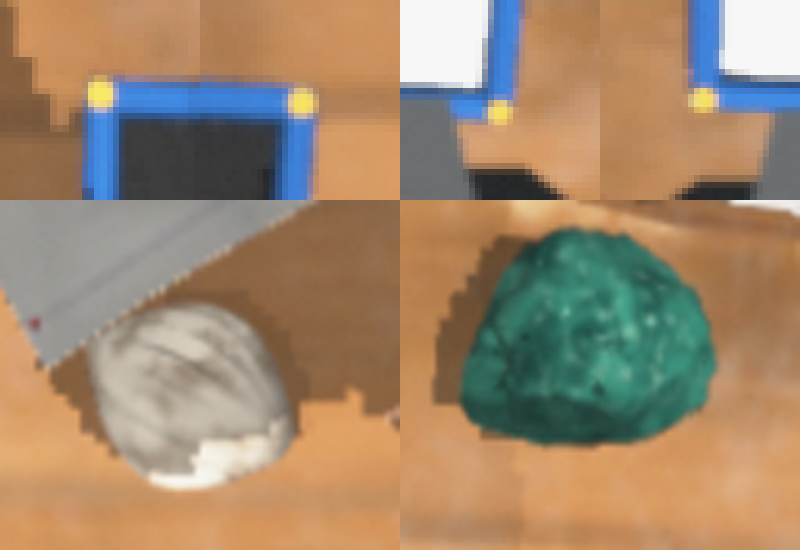

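Emit:
jog_arm:
  rows:
    - {"tx": 3.5,"ty": -0.18,"tz": 0.13,"roll": 0}
    - {"tx": 7,"ty": -0.18,"tz": 0.13,"roll": 0}
    - {"tx": 9.5,"ty": -0.18,"tz": 0.13,"roll": 0}
    - {"tx": 10.8,"ty": -0.18,"tz": 0.13,"roll": 0}
    - {"tx": 11.3,"ty": -0.18,"tz": 0.13,"roll": 0}
    - {"tx": 11.3,"ty": -0.18,"tz": 0.13,"roll": 0}
    - {"tx": 11.3,"ty": -0.18,"tz": 0.13,"roll": 0}

```text
time: 6.23
ee_pos: [472.2, 153.8, 25.7]
tool_rot: [-0.5, 0.5, 0.501, 0.499]
contact_force: [0.6, -0.7, -0.1]
gripper_width: 16.6
```

Pressing down 1 mm, then release.

Emit:
jog_arm:
  rows:
    - {"tx": 0.1,"ty": 0,"tz": 0,"roll": 0}
    - {"tx": 0.1,"ty": 0,"tz": 0,"roll": 0}

```text
time: 6.4
ee_pos: [473.0, 153.9, 25.5]
tool_rot: [0.501, -0.499, -0.501, -0.499]
contact_force: [-0.1, -0.0, -0.1]
gripper_width: 16.5
```

Emit:
jog_arm:
  rows:
    - {"tx": 0,"ty": 0,"tz": 0,"roll": 0}
    - {"tx": 0,"ty": 0,"tz": 0,"roll": 0}
    - {"tx": 0,"ty": 0,"tz": 0,"roll": 0}
    - {"tx": 0,"ty": 0,"tz": 0,"roll": 0}
    - {"tx": -2,"ty": 0,"tz": 0,"roll": 0}
    - {"tx": -5,"ty": 0,"tz": 0,"roll": 0}
    - {"tx": -8,"ty": 0,"tz": 0,"roll": 0}
    - {"tx": -11,"ty": 0,"tz": 0,"roll": 0}
    - {"tx": -11,"ty": 0,"tz": 0,"roll": 0}
    - {"tx": -11,"ty": 0,"tz": 0,"roll": 0}
  claw: 0.55

```text
time: 7.23
ee_pos: [474.2, 154.2, 137.1]
tool_rot: [0.502, -0.498, -0.5, -0.5]
contact_force: [-1.0, -0.1, -0.3]
gripper_width: 38.4
```

```bash
python3 - <<'E'
from h import *
c=snap('wrist','w5'); plan((433,268.6,137),90); print(bot.read_state()['gripper_width'])
plan((450,22.5,160),90)
E
```

```text
pos [472.9 154.  135.7] yaw 90.2 q6 -1.4 -> tx,ty,tz [-0.13  3.94 11.48] roll 0.004183003784809279 toolx [ 0.001  0.    -1.   ]
38.77675557111935
pos [472.9 154.  135.7] yaw 90.2 q6 -1.4 -> tx,ty,tz [ -2.44   2.34 -13.14] roll 0.004183003784809279 toolx [ 0.001  0.    -1.   ]
```

View pics/w5.png

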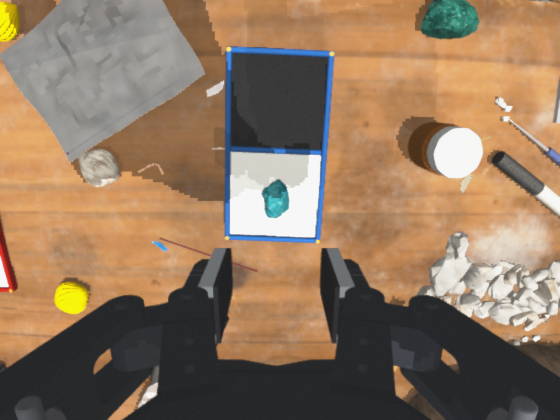

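The teal stone sits mid-white at (276,199). Next is the jar at (455,153). The knife handle at about (500,165) is close on the +y side, so I'll close along world x.

Emit:
jog_arm:
  rows:
    - {"tx": 0,"ty": 3.9,"tz": 11.5,"roll": 1.57}
    - {"tx": 0,"ty": 3.9,"tz": 11.5,"roll": 1.57}
    - {"tx": 0,"ty": 3.9,"tz": 11.5,"roll": 1.57}
    - {"tx": 0,"ty": 3.9,"tz": 11.5,"roll": 1.57}
    - {"tx": 0,"ty": 3.9,"tz": 11.5,"roll": 1.57}
    - {"tx": 0,"ty": 3.9,"tz": 11.5,"roll": 1.57}
    - {"tx": 0,"ty": 3.9,"tz": 11.5,"roll": 1.57}
    - {"tx": 0,"ty": 3.9,"tz": 11.5,"roll": 1.57}
    - {"tx": 0,"ty": 3.9,"tz": 11.5,"roll": 1.57}
    - {"tx": 0,"ty": 3.9,"tz": 11.5,"roll": 1.57}
    - {"tx": 0,"ty": 3.9,"tz": 11.5,"roll": 1.57}
    - {"tx": 0,"ty": 3.9,"tz": 11.5,"roll": 1.57}
    - {"tx": 0,"ty": 3.9,"tz": 11.5,"roll": 1.57}
    - {"tx": 0,"ty": 3.9,"tz": 11.5,"roll": 1.57}
    - {"tx": 0,"ty": 3.9,"tz": 11.5,"roll": 1.57}
    - {"tx": 0,"ty": 3.9,"tz": 11.5,"roll": 1.57}
  claw: 0.25

```text
time: 8.62
ee_pos: [432.5, 268.4, 134.4]
tool_rot: [-0.003, 0.708, 0.003, 0.706]
contact_force: [-0.4, 0.2, -0.3]
gripper_width: 64.2
```

```bash
python3 - <<'E'
from h import *
c=snap('wrist','w6'); plan((433,268.6,20.5),0); print(bot.read_state()['gripper_width'])
E
```

```text
pos [432.8 268.5 134.7] yaw 0.4 q6 0.41 -> tx,ty,tz [1.142e+01 1.000e-02 4.000e-02] roll 0.0077013401739938455 toolx [-0.001 -0.    -1.   ]
63.88912870616015
```

View pics/w6.png

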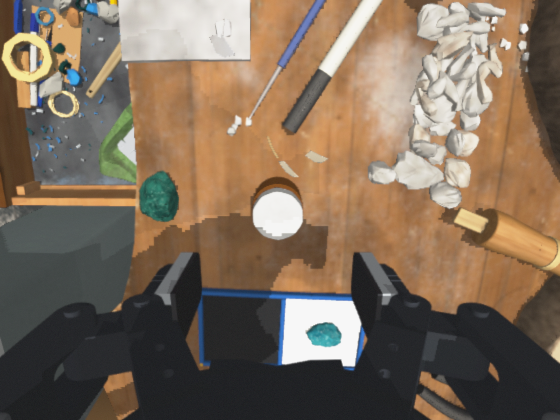

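The jar lid is centred at (277,212) between the fingers (mid 275). I'll descend and grip.

Emit:
jog_arm:
  rows:
    - {"tx": 3.5,"ty": 0,"tz": 0.04,"roll": 0}
    - {"tx": 6,"ty": 0,"tz": 0.04,"roll": 0}
    - {"tx": 8,"ty": 0,"tz": 0.04,"roll": 0}
    - {"tx": 10,"ty": 0,"tz": 0.04,"roll": 0}
    - {"tx": 11.4,"ty": 0,"tz": 0.04,"roll": 0}
    - {"tx": 11.4,"ty": 0,"tz": 0.04,"roll": 0}
    - {"tx": 11.4,"ty": 0,"tz": 0.04,"roll": 0}

```text
time: 9.25
ee_pos: [433.0, 268.5, 20.7]
tool_rot: [-0.002, 0.708, 0.002, 0.706]
contact_force: [1.3, 0.1, 0.4]
gripper_width: 63.9
```

Emit:
jog_arm:
  rows:
    - {"tx": 0,"ty": 0,"tz": 0,"roll": 0}
    - {"tx": 0,"ty": 0,"tz": 0,"roll": 0}
    - {"tx": 0,"ty": 0,"tz": 0,"roll": 0}
    - {"tx": 0,"ty": 0,"tz": 0,"roll": 0}
    - {"tx": 0,"ty": 0,"tz": 0,"roll": 0}
    - {"tx": 0,"ty": 0,"tz": 0,"roll": 0}
    - {"tx": 0,"ty": 0,"tz": 0,"roll": 0}
    - {"tx": 0,"ty": 0,"tz": 0,"roll": 0}
  claw: 1
  grip_force: 40

```text
time: 9.92
ee_pos: [434.4, 269.1, 22.6]
tool_rot: [-0.001, 0.706, 0.002, 0.708]
contact_force: [-0.6, -0.3, 6.4]
gripper_width: 34.0
```

Emit:
jog_arm:
  rows:
    - {"tx": -1,"ty": 0,"tz": 0,"roll": 0}
    - {"tx": -3,"ty": 0,"tz": 0,"roll": 0}
    - {"tx": -5,"ty": 0,"tz": 0,"roll": 0}
    - {"tx": -5,"ty": 0,"tz": 0,"roll": 0}
    - {"tx": -5,"ty": 0,"tz": 0,"roll": 0}

```text
time: 10.33
ee_pos: [434.7, 269.3, 73.0]
tool_rot: [-0.001, 0.706, 0.002, 0.708]
contact_force: [-0.0, 0.0, -1.5]
gripper_width: 34.0
```

```bash
python3 - <<'E'
from h import *
c=snap('wrist','w7'); plan((403.1,155.6,70),0); print(bot.read_state()['gripper_width'])
E
```

```text
pos [433.9 268.9  72. ] yaw 0.3 q6 0.41 -> tx,ty,tz [  0.19 -11.31  -3.14] roll 0.0051034233861914635 toolx [ 0.001  0.001 -1.   ]
33.88773266558608
```

View pics/w7.png

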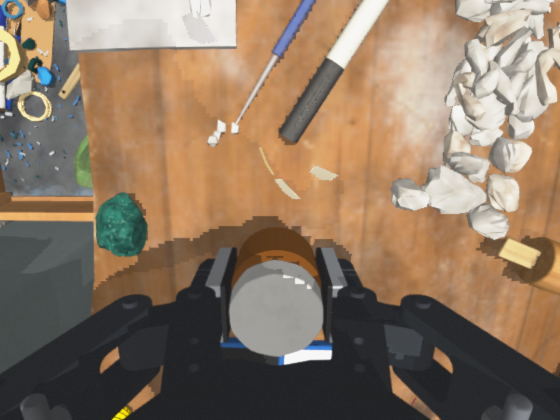

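Emit:
jog_arm:
  rows:
    - {"tx": 0,"ty": -3,"tz": -1,"roll": 0}
    - {"tx": 0,"ty": -6,"tz": -2,"roll": 0}
    - {"tx": 0,"ty": -9,"tz": -3.1,"roll": 0}
    - {"tx": 0,"ty": -11.3,"tz": -3.1,"roll": 0}
    - {"tx": 0,"ty": -11.3,"tz": -3.1,"roll": 0}
    - {"tx": 0,"ty": -11.3,"tz": -3.1,"roll": 0}
    - {"tx": 2,"ty": -11.3,"tz": -3.1,"roll": 0}
    - {"tx": 3.8,"ty": -11.3,"tz": -3.1,"roll": 0}
    - {"tx": 4.2,"ty": -11.3,"tz": -3.1,"roll": 0}
    - {"tx": 4.2,"ty": -11.3,"tz": -3.1,"roll": 0}
    - {"tx": 4.2,"ty": -11.3,"tz": -3.1,"roll": 0}

```text
time: 11.3
ee_pos: [403.0, 156.1, 29.2]
tool_rot: [-0.002, 0.707, 0.002, 0.707]
contact_force: [1.0, -0.0, -0.5]
gripper_width: 33.8
```

```bash
python3 - <<'E'
from h import *
c=snap('wrist','w8'); snap('side','s8'); plan((403.1,155.6,26),0)
print(bot.read_state()['contact_force'])
E
```

```text
pos [403.7 156.1  29.8] yaw 0.3 q6 0.2 -> tx,ty,tz [ 0.38 -0.05 -0.06] roll 0.005556042492909505 toolx [ 0.001  0.    -1.   ]
[ 0.17916932  0.02563406 -0.11625132]
```

View pics/s8.png

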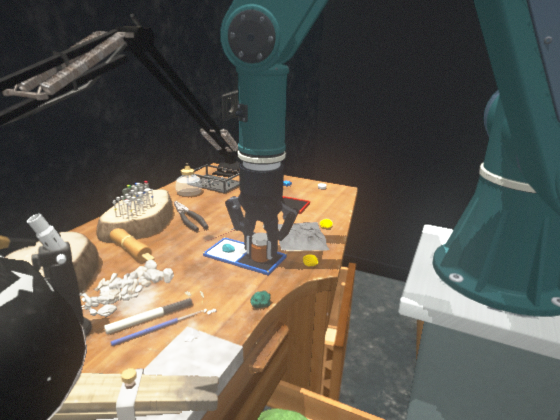

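The side view shows the jar at (262,248), upright over the black half. I'll lower it in small steps and watch the force.

Emit:
jog_arm:
  rows:
    - {"tx": 0.15,"ty": 0,"tz": 0,"roll": 0}
    - {"tx": 0.3,"ty": 0,"tz": 0,"roll": 0}
    - {"tx": 0.3,"ty": 0,"tz": 0,"roll": 0}

```text
time: 11.65
ee_pos: [403.8, 155.8, 26.8]
tool_rot: [-0.002, 0.707, 0.002, 0.708]
contact_force: [0.1, 0.1, 0.6]
gripper_width: 33.9
```

Emit:
jog_arm:
  rows:
    - {"tx": 0.1,"ty": 0,"tz": 0,"roll": 0}
    - {"tx": 0.15,"ty": 0,"tz": 0,"roll": 0}
    - {"tx": 0.15,"ty": 0,"tz": 0,"roll": 0}

```text
time: 11.9
ee_pos: [403.8, 155.8, 26.7]
tool_rot: [-0.001, 0.706, 0.002, 0.708]
contact_force: [-3.3, 0.7, 27.6]
gripper_width: 33.9
```

Seated. I'll ease off and release.

Emit:
jog_arm:
  rows:
    - {"tx": -0.13,"ty": 0,"tz": 0,"roll": 0}
    - {"tx": -0.13,"ty": 0,"tz": 0,"roll": 0}

```text
time: 12.07
ee_pos: [403.6, 155.7, 26.8]
tool_rot: [-0.002, 0.707, 0.002, 0.708]
contact_force: [0.0, 0.2, 2.1]
gripper_width: 34.1
```

Emit:
jog_arm:
  rows:
    - {"tx": 0,"ty": 0,"tz": 0,"roll": 0}
    - {"tx": 0,"ty": 0,"tz": 0,"roll": 0}
    - {"tx": 0,"ty": 0,"tz": 0,"roll": 0}
    - {"tx": 0,"ty": 0,"tz": 0,"roll": 0}
    - {"tx": -1,"ty": 0,"tz": 0,"roll": 0}
    - {"tx": -3,"ty": 0,"tz": 0,"roll": 0}
    - {"tx": -6,"ty": 0,"tz": 0,"roll": 0}
    - {"tx": -9,"ty": 0,"tz": 0,"roll": 0}
    - {"tx": -11,"ty": 0,"tz": 0,"roll": 0}
    - {"tx": -11,"ty": 0,"tz": 0,"roll": 0}
    - {"tx": -11,"ty": 0,"tz": 0,"roll": 0}
  claw: 0.45

```text
time: 12.98
ee_pos: [404.0, 155.8, 137.0]
tool_rot: [-0.002, 0.706, 0.002, 0.708]
contact_force: [-0.0, -0.1, 0.1]
gripper_width: 46.8
```

```bash
python3 - <<'E'
from h import *
c=snap('wrist','w9'); plan((345,270.5,140),0); print(bot.read_state()['gripper_width'])
E
```

```text
pos [403.  155.5 136. ] yaw 0.3 q6 0.2 -> tx,ty,tz [-0.4  11.52 -5.74] roll 0.004993932199993426 toolx [ 0.  0. -1.]
47.110153676514905
```

View pics/w9.png

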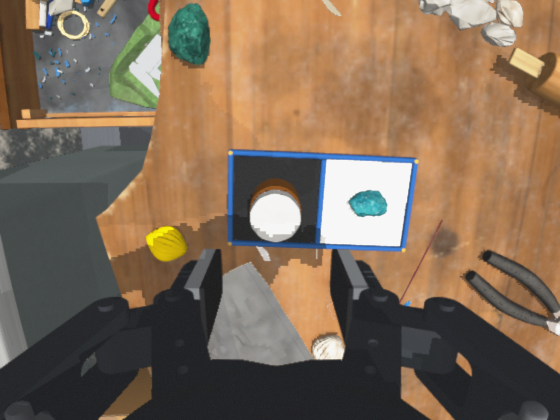

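Jar at (275,210) upright in the black half, teal at (368,204) in the white half. I'll check the numbers and the green stone's pose.

```bash
python3 - <<'E'
from h import *
c=load('w9'); H,S,V=hsv_of(c)
rep(c,'green',blobat((H>60)&(H<105)&(S>70),189,35),9)
C=np.array([onz(c,u,v,7)[:2] for u,v in ((231,153),(229,243),(404,250),(416,160))]); ce=C.mean(0); d=(C[2]+C[3]-C[0]-C[1])/2; L=np.linalg.norm(d); x=d/L; y=np.array([-x[1],x[0]])
print(ce,L,np.degrees(np.arctan2(d[1],d[0])))
for n,m,z in (('teal',blobat((H>75)&(H<105)&(S>70),368,204),11),('lid',blobat((S<60)&(V>140),275,218),50)):
    X=rep(c,n,m,z).mean(0)-ce; print('in tray',X@x,X@y)
E
```

```text
green 1918 mean [345.2 272. ] rect [array([344.9, 272.5]), array([37.7, 27.1]), np.float64(87.3)] long ax deg 92.8 ratio 1.37 cloud mean [346.5 270.9  15. ] zmax 19.3
[437.25995105 154.84732045] 135.9174818872177 -2.088668090066182
teal 754 mean [471.9 155.8] rect [array([471.3, 156.1]), array([27.7, 19.6]), np.float64(3.8)] long ax deg 172.9 ratio 1.42 cloud mean [471.2 156.4  13.1] zmax 16.7
in tray 34.54921622731161 2.1890843293456794
lid 2039 mean [402.9 158. ] rect [array([403. , 157.6]), array([33. , 31.4]), np.float64(48.7)] long ax deg 76.9 ratio 1.06 cloud mean [403.  157.6  48.6] zmax 49.6
in tray -34.41007337319281 1.8901304984045209
```

Emit:
jog_arm:
  rows:
    - {"tx": 0,"ty": 3,"tz": -1.5,"roll": -0.05}
    - {"tx": 0,"ty": 6,"tz": -3,"roll": -0.05}
    - {"tx": 0,"ty": 9,"tz": -4.5,"roll": -0.05}
    - {"tx": 0,"ty": 11.6,"tz": -5.8,"roll": -0.05}
    - {"tx": 2,"ty": 11.6,"tz": -5.8,"roll": -0.05}
    - {"tx": 5,"ty": 11.6,"tz": -5.8,"roll": -0.05}
    - {"tx": 7.5,"ty": 11.6,"tz": -5.8,"roll": -0.05}
    - {"tx": 7.5,"ty": 11.6,"tz": -5.8,"roll": -0.05}
    - {"tx": 7.5,"ty": 11.6,"tz": -5.8,"roll": -0.05}
  claw: 0.25

```text
time: 13.78
ee_pos: [342.4, 270.1, 59.3]
tool_rot: [-0.02, 0.709, 0.018, 0.705]
contact_force: [0.3, -0.9, 0.5]
gripper_width: 64.0
```

```bash
python3 - <<'E'
from h import *
c=snap('wrist','w10'); plan((345.2,271.5,20.5),3); H,S,V=hsv_of(c)
rep(c,'green',blobat((H>60)&(H<105)&(S>70),277,235,30),9)
E
```

```text
pos [343.7 270.7  60.4] yaw 3.1 q6 0.45 -> tx,ty,tz [3.99 0.08 0.17] roll 0.002502413518375776 toolx [-0.003 -0.002 -1.   ]
green 2565 mean [343.8 273. ] rect [array([342.8, 273.6]), array([38.1, 25.7]), np.float64(78.9)] long ax deg 79.2 ratio 1.44 cloud mean [343.6 275.8  16.3] zmax 19.2
```

View pics/w10.png

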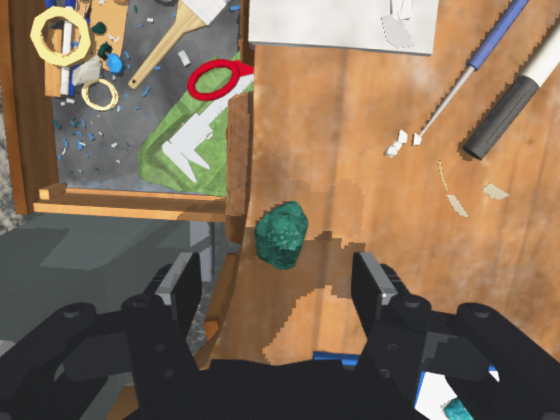

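The green stone is centred at (281,235) between the jaws; the left finger passes just beyond the bench edge. I'll go down.

Emit:
jog_arm:
  rows:
    - {"tx": 1.5,"ty": 0.15,"tz": 0.1,"roll": 0}
    - {"tx": 3,"ty": 0.15,"tz": 0.1,"roll": 0}
    - {"tx": 3.95,"ty": 0.15,"tz": 0.1,"roll": 0}
    - {"tx": 3.95,"ty": 0.15,"tz": 0.1,"roll": 0}
    - {"tx": 3.95,"ty": 0.15,"tz": 0.1,"roll": 0}

```text
time: 14.25
ee_pos: [346.0, 272.9, 22.4]
tool_rot: [-0.019, 0.707, 0.019, 0.707]
contact_force: [0.7, -0.5, -0.4]
gripper_width: 64.1
```

Emit:
jog_arm:
  rows:
    - {"tx": 0,"ty": 0,"tz": 0,"roll": 0}
    - {"tx": 0,"ty": 0,"tz": 0,"roll": 0}
    - {"tx": 0,"ty": 0,"tz": 0,"roll": 0}
    - {"tx": 0,"ty": 0,"tz": 0,"roll": 0}
    - {"tx": 0,"ty": 0,"tz": 0,"roll": 0}
    - {"tx": 0,"ty": 0,"tz": 0,"roll": 0}
    - {"tx": 0,"ty": 0,"tz": 0,"roll": 0}
    - {"tx": 0,"ty": 0,"tz": 0,"roll": 0}
  claw: 1
  grip_force: 45

```text
time: 14.92
ee_pos: [346.0, 273.1, 22.7]
tool_rot: [-0.019, 0.706, 0.02, 0.707]
contact_force: [-1.7, -0.8, 10.3]
gripper_width: 25.5
```

Emit:
jog_arm:
  rows:
    - {"tx": -1,"ty": 0,"tz": 0,"roll": 0}
    - {"tx": -3,"ty": 0,"tz": 0,"roll": 0}
    - {"tx": -6,"ty": 0,"tz": 0,"roll": 0}
    - {"tx": -9,"ty": 0,"tz": 0,"roll": 0}
    - {"tx": -12,"ty": 0,"tz": 0,"roll": 0}
    - {"tx": -12,"ty": 0,"tz": 0,"roll": 0}
    - {"tx": -12,"ty": 0,"tz": 0,"roll": 0}

```text
time: 15.5
ee_pos: [346.8, 273.6, 143.5]
tool_rot: [-0.019, 0.705, 0.02, 0.708]
contact_force: [0.4, -0.8, 0.1]
gripper_width: 25.0
```

```bash
python3 - <<'E'
from h import *
c=snap('wrist','w11'); plan((522,-109,140),90);  print(bot.read_state()['gripper_width'])
E
```

```text
pos [345.7 273.  142.2] yaw 3.2 q6 0.46 -> tx,ty,tz [  0.21 -39.11  15.5 ] roll -1.5157487722132945 toolx [ 0.002  0.001 -1.   ]
25.20288707832811
```

View pics/w11.png

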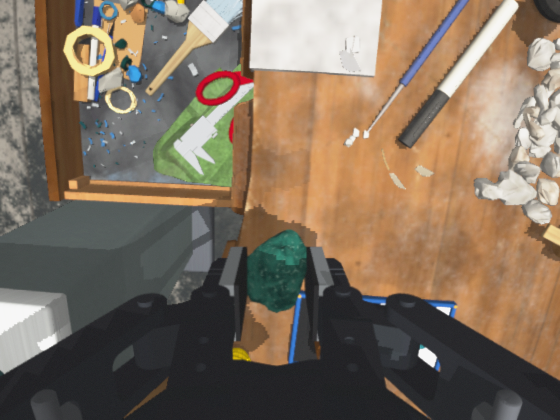

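Green stone held at (277,270). I'll carry it to the red tray.

Emit:
jog_arm:
  rows:
    - {"tx": 0,"ty": -39.1,"tz": 15.5,"roll": -1.52}
    - {"tx": 0,"ty": -39.1,"tz": 15.5,"roll": -1.52}
    - {"tx": 0,"ty": -39.1,"tz": 15.5,"roll": -1.52}
    - {"tx": 0,"ty": -39.1,"tz": 15.5,"roll": -1.52}
    - {"tx": 0,"ty": -39.1,"tz": 15.5,"roll": -1.52}
    - {"tx": 0,"ty": -39.1,"tz": 15.5,"roll": -1.52}
    - {"tx": 0,"ty": -39.1,"tz": 15.5,"roll": -1.52}
    - {"tx": 0,"ty": -39.1,"tz": 15.5,"roll": -1.52}
    - {"tx": 0,"ty": -39.1,"tz": 15.5,"roll": -1.52}
    - {"tx": 0,"ty": -39.1,"tz": 15.5,"roll": -1.52}
    - {"tx": 0,"ty": -39.1,"tz": 15.5,"roll": -1.52}
    - {"tx": 0,"ty": -39.1,"tz": 15.5,"roll": -1.52}
    - {"tx": 0,"ty": -39.1,"tz": 15.5,"roll": -1.52}
    - {"tx": 0,"ty": -39.1,"tz": 15.5,"roll": -1.52}
    - {"tx": 0,"ty": -39.1,"tz": 15.5,"roll": -1.52}
    - {"tx": 0,"ty": -39.1,"tz": 15.5,"roll": -1.52}
    - {"tx": 0,"ty": -39.1,"tz": 15.5,"roll": -1.52}

```text
time: 16.97
ee_pos: [520.9, -108.5, 140.6]
tool_rot: [-0.5, 0.5, 0.501, 0.499]
contact_force: [0.0, 1.0, -0.1]
gripper_width: 25.2
```

```bash
python3 - <<'E'
from h import *
c=snap('wrist','w12'); plan((522,-109,140),90);  print(bot.read_state()['gripper_width'])
E
```

```text
pos [ 521.1 -108.5  140.9] yaw 90.2 q6 -1.91 -> tx,ty,tz [ 0.09 -0.09 -0.05] roll 0.002844489699012188 toolx [-0.001  0.001 -1.   ]
25.13087258467307
```

View pics/w12.png

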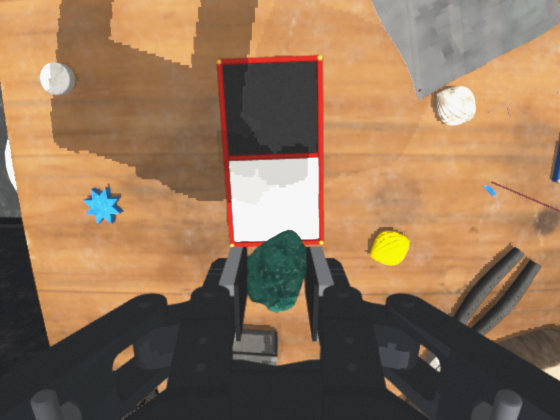

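```bash
python3 - <<'E'
from h import *
c=load('w12'); H,S,V=hsv_of(c)
C=np.array([onz(c,u,v,7)[:2] for u,v in ((219,63),(320,58),(322,242),(232,244))]); ce=C.mean(0); d=(C[2]+C[3]-C[0]-C[1])/2; L=np.linalg.norm(d); x=d/L
print(C.round(1),ce,L,np.degrees(np.arctan2(d[1],d[0])), 'white',ce+34*x,'black',ce-34*x)
rep(c,'shell',blobat((V>165)&(S<110),456,105),5)
rep(c,'star',blobat((H>95)&(H<120)&(S>120),103,205),8)
rep(c,'disc',blobat((S<70)&(V>150),60,80),9)
im=cv2.imread('pics/w12.png'); cv2.imwrite('pics/crop3.png',cv2.resize(im[75:135,420:500],(640,480),interpolation=cv2.INTER_CUBIC))
plan((*(ce+34*x),26),None)
E
```

```text
[[ 422.4 -147.2]
 [ 419.   -77.5]
 [ 554.3  -71.6]
 [ 556.  -142. ]] [ 487.93502161 -109.57386119] 134.52037771786502 2.3662491157981242 white [ 521.90603063 -108.17009981] black [ 453.96401258 -110.97762256]
shell 1279 mean [449.3  23.9] rect [array([449.3,  24. ]), array([28.3, 28.6]), np.float64(9.3)] long ax deg 66.6 ratio 1.07 cloud mean [449.2  19.7  12.8] zmax 15.3
star 768 mean [ 524.3 -241. ] rect [array([ 524.3, -241.5]), array([27. , 28.5]), np.float64(48.1)] long ax deg -170.0 ratio 1.03 cloud mean [ 524.4 -241.2    8. ] zmax 8.6
disc 780 mean [ 429.8 -266.2] rect [array([ 429.8, -266.3]), array([22.7, 22. ]), np.float64(43.4)] long ax deg 81.2 ratio 1.02 cloud mean [ 429.7 -266.8    7.8] zmax 9.0
pos [ 521.1 -108.5  140.9] yaw 90.2 q6 -1.91 -> tx,ty,tz [11.49 -0.09  0.03] roll None toolx [-0.001  0.001 -1.   ]
```

View pics/crop3.png

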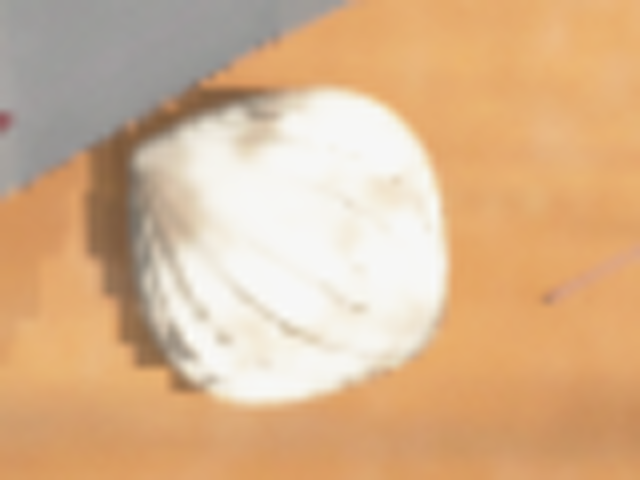

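The crop confirms the cream shell with brown streaks at (456,105), next to the slate corner. Now I'll lower the green stone into the red tray's white half.

Emit:
jog_arm:
  rows:
    - {"tx": 3.5,"ty": -0.09,"tz": 0,"roll": 0}
    - {"tx": 7,"ty": -0.09,"tz": 0,"roll": 0}
    - {"tx": 9.5,"ty": -0.09,"tz": 0,"roll": 0}
    - {"tx": 10.8,"ty": -0.09,"tz": 0,"roll": 0}
    - {"tx": 11.3,"ty": -0.09,"tz": 0,"roll": 0}
    - {"tx": 11.3,"ty": -0.09,"tz": 0,"roll": 0}
    - {"tx": 11.3,"ty": -0.09,"tz": 0,"roll": 0}

```text
time: 17.6
ee_pos: [522.9, -108.8, 28.8]
tool_rot: [0.501, -0.499, -0.501, -0.499]
contact_force: [0.1, 0.0, -0.6]
gripper_width: 25.2
```

Emit:
jog_arm:
  rows:
    - {"tx": 0.15,"ty": 0,"tz": 0,"roll": 0}
    - {"tx": 0.15,"ty": 0,"tz": 0,"roll": 0}

```text
time: 17.77
ee_pos: [523.3, -109.1, 27.6]
tool_rot: [0.501, -0.499, -0.501, -0.499]
contact_force: [-0.6, 0.5, -0.9]
gripper_width: 25.3
```

Emit:
jog_arm:
  rows:
    - {"tx": 0.1,"ty": 0,"tz": 0,"roll": 0}
    - {"tx": 0.1,"ty": 0,"tz": 0,"roll": 0}

```text
time: 17.93
ee_pos: [523.2, -109.1, 26.9]
tool_rot: [0.501, -0.499, -0.501, -0.499]
contact_force: [-0.6, 0.7, 5.2]
gripper_width: 24.9
```

Emit:
jog_arm:
  rows:
    - {"tx": 0,"ty": 0,"tz": 0,"roll": 0}
    - {"tx": 0,"ty": 0,"tz": 0,"roll": 0}
    - {"tx": 0,"ty": 0,"tz": 0,"roll": 0}
    - {"tx": 0,"ty": 0,"tz": 0,"roll": 0}
    - {"tx": -2,"ty": 0,"tz": 0,"roll": 0}
    - {"tx": -5,"ty": 0,"tz": 0,"roll": 0}
    - {"tx": -8,"ty": 0,"tz": 0,"roll": 0}
    - {"tx": -11,"ty": 0,"tz": 0,"roll": 0}
    - {"tx": -11,"ty": 0,"tz": 0,"roll": 0}
    - {"tx": -11,"ty": 0,"tz": 0,"roll": 0}
  claw: 0.45

```text
time: 18.77
ee_pos: [524.1, -109.5, 137.9]
tool_rot: [0.502, -0.498, -0.5, -0.5]
contact_force: [0.3, -0.1, 0.4]
gripper_width: 47.1
```

```bash
python3 - <<'E'
from h import *
c=snap('wrist','w13'); plan((450,22.5,140),122); print(bot.read_state()['gripper_width'])
E
```

```text
pos [ 522.9 -109.1  136.5] yaw 90.2 q6 -1.91 -> tx,ty,tz [-0.36  7.23 13.19] roll -0.5543675245207293 toolx [ 0.001 -0.    -1.   ]
46.67558891596961
```

View pics/w13.png

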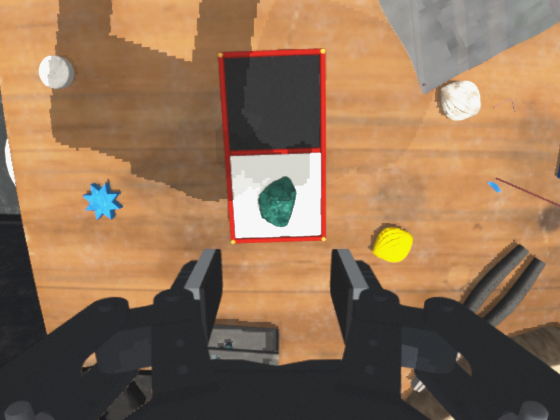

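The green stone sits in the white half at (278,202). Next is the shell.

Emit:
jog_arm:
  rows:
    - {"tx": 0,"ty": 2,"tz": 3.3,"roll": -0.55}
    - {"tx": 0,"ty": 4,"tz": 6.6,"roll": -0.55}
    - {"tx": 0,"ty": 6,"tz": 9.9,"roll": -0.55}
    - {"tx": 0,"ty": 7.2,"tz": 13.2,"roll": -0.55}
    - {"tx": 4,"ty": 7.2,"tz": 13.2,"roll": -0.55}
    - {"tx": 6,"ty": 7.2,"tz": 13.2,"roll": -0.55}
    - {"tx": 6,"ty": 7.2,"tz": 13.2,"roll": -0.55}
    - {"tx": 6,"ty": 7.2,"tz": 13.2,"roll": -0.55}
  claw: 0.4

```text
time: 19.48
ee_pos: [448.1, 23.0, 74.6]
tool_rot: [-0.616, 0.345, 0.619, 0.343]
contact_force: [0.0, 0.4, 0.8]
gripper_width: 51.4
```

```bash
python3 - <<'E'
from h import *
c=snap('wrist','w14'); plan((450,22.5,20.5),122); print(bot.read_state()['gripper_width'])
H,S,V=hsv_of(c); P,r=cloud(c)
for z in (3,8): rep(c,'shell',blobat((V>140)&(S<110)&(P[...,2]>2),277,230,30),z)
print(dep(c,200,100))
E
```

```text
pos [449.4  22.6  75.6] yaw 121.7 q6 -2.23 -> tx,ty,tz [ 5.51 -0.05 -0.05] roll -0.004858575779354951 toolx [-0.003  0.    -1.   ]
50.89750562340977
shell 1607 mean [451.1  24.5] rect [array([450.9,  23.4]), array([27.1, 28.2]), np.float64(12.5)] long ax deg 151.6 ratio 1.01 cloud mean [448.   22.7  13.1] zmax 15.4
shell 1607 mean [449.6  23.6] rect [array([449.4,  22.5]), array([26.4, 27.5]), np.float64(12.5)] long ax deg 151.6 ratio 1.01 cloud mean [448.   22.7  13.1] zmax 15.4
[408.02729317 -49.46053214  -1.59179593]
```

View pics/w14.png

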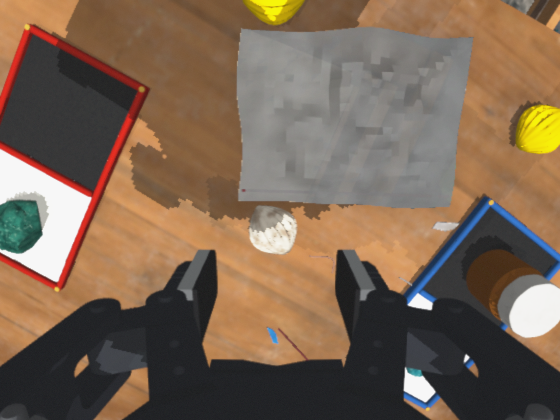

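```bash
python3 -c "
import cv2
im=cv2.imread('pics/w14.png'); cv2.imwrite('pics/crop4.png',cv2.resize(im[195:270,225:325],(800,600),interpolation=cv2.INTER_CUBIC))"
```

```text
(no output)
```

View pics/crop4.png

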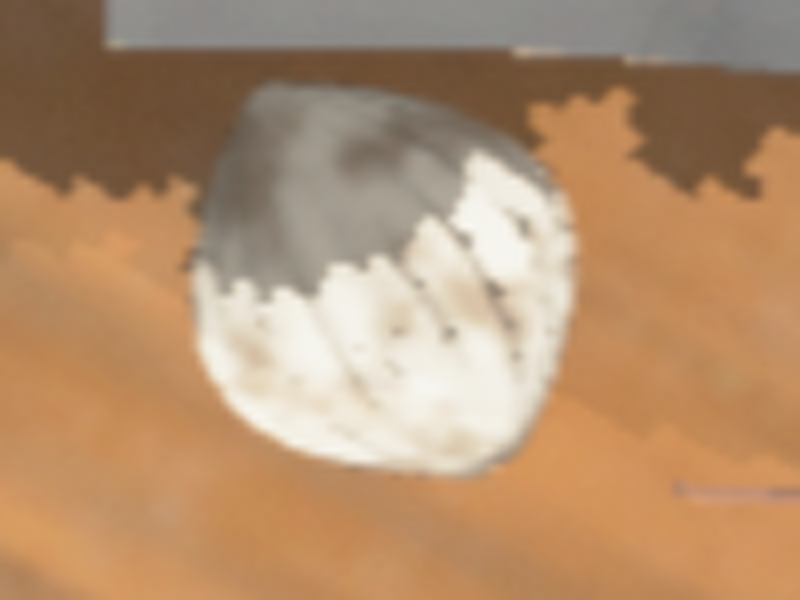

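The shell at (272,230) has its apex at upper left, so its width runs about 25° off the jaw line. The slate leaves room for only a small turn, so I'll turn about 8° and shift 1.5 mm away from the slate.

Emit:
jog_arm:
  rows:
    - {"tx": 2,"ty": -0.15,"tz": -0.05,"roll": -0.14}
    - {"tx": 4,"ty": -0.15,"tz": -0.05,"roll": -0.14}
    - {"tx": 5,"ty": -0.15,"tz": -0.05,"roll": -0.14}
    - {"tx": 5.5,"ty": -0.15,"tz": -0.05,"roll": -0.14}
    - {"tx": 5.5,"ty": -0.15,"tz": -0.05,"roll": -0.14}
    - {"tx": 5.5,"ty": -0.15,"tz": -0.05,"roll": -0.14}

```text
time: 20.03
ee_pos: [452.3, 22.7, 21.8]
tool_rot: [0.64, -0.3, -0.64, -0.3]
contact_force: [-0.2, 0.4, 0.2]
gripper_width: 51.2
```

Emit:
jog_arm:
  rows:
    - {"tx": 0,"ty": 0,"tz": 0,"roll": 0}
    - {"tx": 0,"ty": 0,"tz": 0,"roll": 0}
    - {"tx": 0,"ty": 0,"tz": 0,"roll": 0}
    - {"tx": 0,"ty": 0,"tz": 0,"roll": 0}
    - {"tx": 0,"ty": 0,"tz": 0,"roll": 0}
    - {"tx": 0,"ty": 0,"tz": 0,"roll": 0}
    - {"tx": 0,"ty": 0,"tz": 0,"roll": 0}
    - {"tx": 0,"ty": 0,"tz": 0,"roll": 0}
  claw: 1
  grip_force: 35

```text
time: 20.7
ee_pos: [452.4, 23.0, 22.2]
tool_rot: [0.641, -0.3, -0.64, -0.3]
contact_force: [-0.8, 0.3, 7.0]
gripper_width: 24.3
```

```bash
python3 - <<'E'
from h import *
c=snap('wrist','w15'); plan((454,-110.5,140),90)
E
```

```text
pos [452.4  22.9  22.2] yaw 129.8 q6 -2.37 -> tx,ty,tz [-11.78   8.4  -10.37] roll 0.6942297468247364 toolx [ 0.002 -0.    -1.   ]
```

View pics/w15.png

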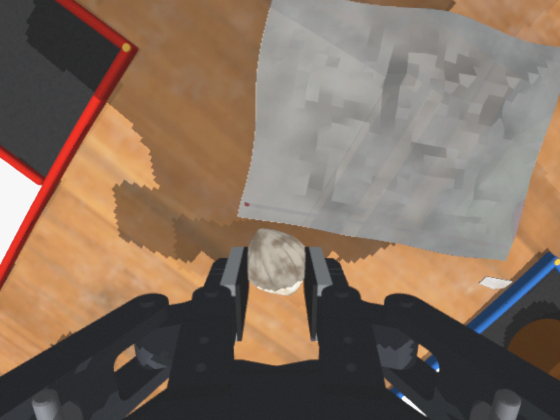

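The shell is between the pads at (277,260). Lifting.

Emit:
jog_arm:
  rows:
    - {"tx": -0.5,"ty": 0,"tz": 0,"roll": 0}
    - {"tx": -2,"ty": 0,"tz": 0,"roll": 0}
    - {"tx": -4,"ty": 0,"tz": 0,"roll": 0}
    - {"tx": -7,"ty": 0,"tz": 0,"roll": 0}
    - {"tx": -10,"ty": 0,"tz": 0,"roll": 0}
    - {"tx": -10,"ty": 0,"tz": 0,"roll": 0}
    - {"tx": -10,"ty": 0,"tz": 0,"roll": 0}

```text
time: 21.33
ee_pos: [453.2, 22.9, 123.2]
tool_rot: [0.642, -0.299, -0.639, -0.301]
contact_force: [0.3, 0.3, -0.5]
gripper_width: 24.0
```

```bash
python3 - <<'E'
from h import *
c=snap('wrist','w16'); plan((454,-110.5,125),90); print(bot.read_state()['gripper_width'])
E
```

```text
pos [452.   23.  121.9] yaw 129.8 q6 -2.37 -> tx,ty,tz [ -0.31   8.39 -10.39] roll 0.6942875028009168 toolx [ 0.002 -0.    -1.   ]
24.09469186178666
```

View pics/w16.png

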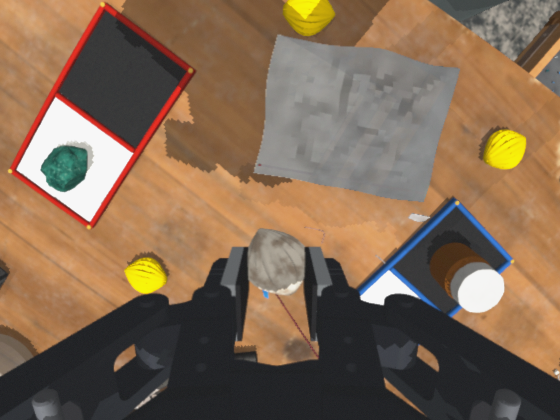

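Shell held. I'll carry it to the red tray's black half, adding 2 mm to allow for the grip offset.

Emit:
jog_arm:
  rows:
    - {"tx": 0,"ty": 2,"tz": -2.5,"roll": 0.69}
    - {"tx": 0,"ty": 4,"tz": -5,"roll": 0.69}
    - {"tx": 0,"ty": 6,"tz": -7.5,"roll": 0.69}
    - {"tx": 0,"ty": 8.2,"tz": -10.5,"roll": 0.69}
    - {"tx": 0,"ty": 8.2,"tz": -10.5,"roll": 0.69}
    - {"tx": 0,"ty": 8.2,"tz": -10.5,"roll": 0.69}
    - {"tx": 0,"ty": 8.2,"tz": -10.5,"roll": 0.69}
    - {"tx": 3,"ty": 8.2,"tz": -10.5,"roll": 0.69}
    - {"tx": 6,"ty": 8.2,"tz": -10.5,"roll": 0.69}
    - {"tx": 8.5,"ty": 8.2,"tz": -10.5,"roll": 0.69}
    - {"tx": 9.2,"ty": 8.2,"tz": -10.5,"roll": 0.69}
    - {"tx": 9.2,"ty": 8.2,"tz": -10.5,"roll": 0.69}
    - {"tx": 9.2,"ty": 8.2,"tz": -10.5,"roll": 0.69}

```text
time: 22.47
ee_pos: [455.0, -109.4, 28.5]
tool_rot: [-0.501, 0.499, 0.502, 0.498]
contact_force: [0.2, 0.5, -0.1]
gripper_width: 24.5
```

```bash
python3 - <<'E'
from h import *
c=snap('wrist','w17'); plan((456,-110.5,26.5),90)
E
```

```text
pos [ 455.6 -109.7   29. ] yaw 90.3 q6 -1.96 -> tx,ty,tz [ 0.25 -0.04 -0.08] roll 0.005959363057383725 toolx [-0.001  0.    -1.   ]
```

View pics/w17.png

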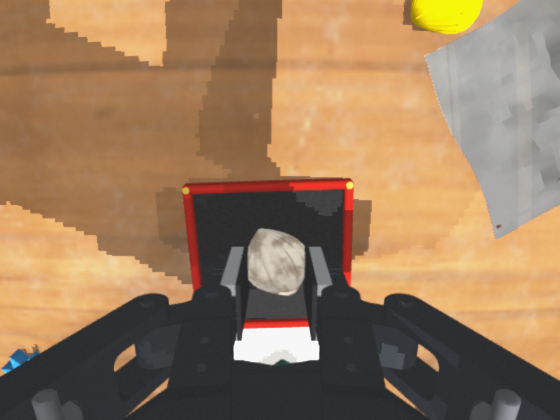

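The shell is at (277,260), near the middle of the black pocket. Lower and release.

Emit:
jog_arm:
  rows:
    - {"tx": 0.25,"ty": 0,"tz": -0.1,"roll": 0}
    - {"tx": 0.25,"ty": 0,"tz": -0.1,"roll": 0}
    - {"tx": 0.25,"ty": 0,"tz": -0.1,"roll": 0}

```text
time: 22.77
ee_pos: [456.1, -111.2, 27.0]
tool_rot: [0.501, -0.499, -0.501, -0.499]
contact_force: [0.0, -0.1, 0.2]
gripper_width: 23.9
```

Emit:
jog_arm:
  rows:
    - {"tx": 0,"ty": 0,"tz": 0,"roll": 0}
    - {"tx": 0,"ty": 0,"tz": 0,"roll": 0}
    - {"tx": 0,"ty": 0,"tz": 0,"roll": 0}
    - {"tx": 0,"ty": 0,"tz": 0,"roll": 0}
    - {"tx": -2,"ty": 0,"tz": 0,"roll": 0}
    - {"tx": -5,"ty": 0,"tz": 0,"roll": 0}
    - {"tx": -8,"ty": 0,"tz": 0,"roll": 0}
    - {"tx": -12,"ty": 0,"tz": 0,"roll": 0}
    - {"tx": -12,"ty": 0,"tz": 0,"roll": 0}
    - {"tx": -12,"ty": 0,"tz": 0,"roll": 0}
  claw: 0.45

```text
time: 23.6
ee_pos: [457.6, -111.8, 149.0]
tool_rot: [0.503, -0.498, -0.499, -0.5]
contact_force: [-1.1, 0.0, -0.7]
gripper_width: 47.0
```

```bash
python3 - <<'E'
from h import *
c=snap('wrist','w18'); print(bot.read_state()['gripper_width'])
E
```

```text
46.7989501526128
```

View pics/w18.png

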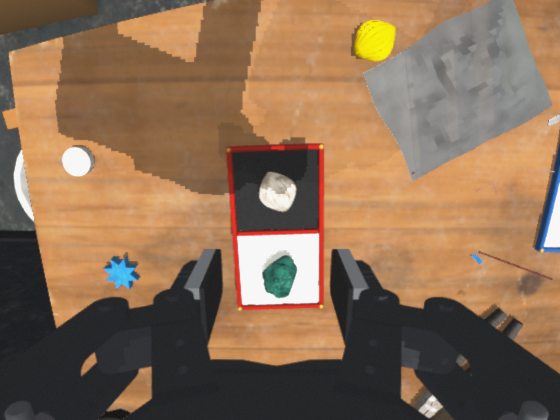

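The red tray holds the shell at (278,192) and the green stone at (280,277). I'll check the numbers here, then move the arm aside for a final look from the top.

```bash
python3 - <<'E'
from h import *
c=load('w18'); H,S,V=hsv_of(c)
C=np.array([onz(c,u,v,7)[:2] for u,v in ((229,150),(322,147),(321,307),(240,310))]); ce=C.mean(0); d=(C[2]+C[3]-C[0]-C[1])/2; L=np.linalg.norm(d); x=d/L; y=np.array([-x[1],x[0]])
print(ce,L,np.degrees(np.arctan2(d[1],d[0])))
for n,m,z in (('green',blobat((H>60)&(H<105)&(S>70),280,277),13),('shell',blobat((V>90)&(S<110),278,190),9)):
    X=rep(c,n,m,z).mean(0)-ce; print('in tray',X@x,X@y)
rep(c,'star',blobat((H>95)&(H<120)&(S>120),121,272),8)
rep(c,'disc',blobat((S<70)&(V>150),78,161),9)
plan((300,-400,240),90)
E
```

```text
[ 488.62994541 -109.50444508] 136.76246670677807 1.9998972441180993
green 968 mean [ 523.3 -108. ] rect [array([ 522.5, -109.3]), array([25.1, 37.9]), np.float64(75.6)] long ax deg 166.5 ratio 1.49 cloud mean [ 519.2 -108.1   21. ] zmax 23.5
in tray 34.68998163345405 0.2933127515879004
shell 1172 mean [ 453.3 -110.5] rect [array([ 453.5, -110.4]), array([28.5, 28.4]), np.float64(69.8)] long ax deg -153.8 ratio 1.1 cloud mean [ 451.7 -110.5   15.4] zmax 19.0
in tray -35.3141949550569 0.24299017100956688
star 650 mean [ 523.4 -241.3] rect [array([ 523.6, -241.4]), array([26.4, 29.3]), np.float64(47.4)] long ax deg -146.5 ratio 1.01 cloud mean [ 523.5 -241.4    8.3] zmax 8.7
disc 679 mean [ 429.4 -266. ] rect [array([ 429.5, -266.2]), array([22.5, 23.4]), np.float64(23.1)] long ax deg 104.0 ratio 1.03 cloud mean [ 429.4 -266.4    8.2] zmax 9.0
pos [ 456.2 -111.3  147.4] yaw 90.2 q6 -1.96 -> tx,ty,tz [ -9.27  15.73 -28.81] roll 0.004246698435095441 toolx [ 0.002 -0.001 -1.   ]
```

Emit:
jog_arm:
  rows:
    - {"tx": -3,"ty": 0,"tz": 0,"roll": 0}
    - {"tx": -6,"ty": 2,"tz": -3,"roll": 0}
    - {"tx": -9,"ty": 5,"tz": -7,"roll": 0}
    - {"tx": -9,"ty": 8,"tz": -10,"roll": 0}
    - {"tx": -9,"ty": 10,"tz": -13,"roll": 0}
    - {"tx": -9,"ty": 12,"tz": -16,"roll": 0}
    - {"tx": -9,"ty": 14,"tz": -19,"roll": 0}
    - {"tx": -9,"ty": 15.5,"tz": -22,"roll": 0}
    - {"tx": -9,"ty": 15.5,"tz": -25,"roll": 0}
    - {"tx": -9,"ty": 15.5,"tz": -28.5,"roll": 0}
    - {"tx": -9,"ty": 15.5,"tz": -28.5,"roll": 0}
    - {"tx": -9,"ty": 15.5,"tz": -28.5,"roll": 0}

```text
time: 24.65
ee_pos: [301.3, -397.8, 234.7]
tool_rot: [-0.499, 0.499, 0.501, 0.5]
contact_force: [0.7, 1.6, 0.0]
gripper_width: 46.8
```

```bash
python3 - <<'E'
from h import *
c=snap('top','t19'); s=snap('side','s19')
im=cv2.imread('pics/t19.png'); sm=cv2.imread('pics/s19.png')
a=cv2.resize(im[140:270,160:430],(780,376),interpolation=cv2.INTER_CUBIC); b=cv2.resize(sm[170:290,170:370],(780,468))[:220*2]
cv2.imwrite('pics/crop5.png',cv2.resize(np.vstack([a,b]),(560,586)))
st=bot.read_state(); print(st['time'],st['ee_pos'])
E
```

```text
24.75 [ 301.32872334 -395.31433496  234.91213876]
```

View pics/crop5.png

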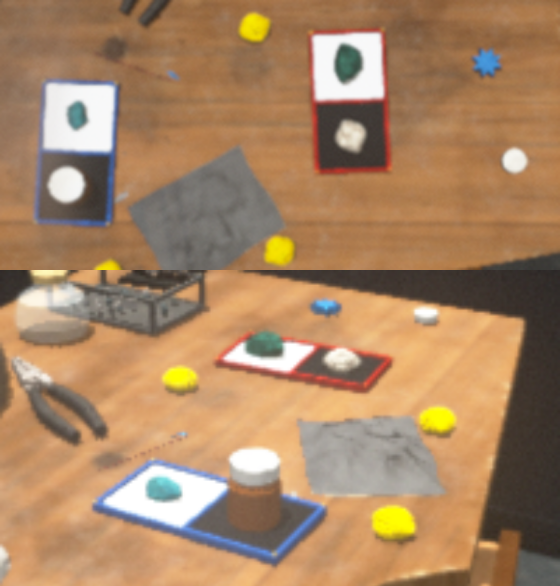

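The top and side views show all four pieces in their halves, the jar upright, the star and disc in place, and the arm clear. I'll hand in.

```bash
python3 - <<'E'
from station import bot
print(bot.hand_in())
E
```

```text
the job is handed in; nothing more can be done
None
```

Both kits are made up and the job is handed in, at about 25 s of the 112 s allowed; the hand-in gave no verdict.

- **Red tray:** the dark-green stone is in the white half at (+34.7, +0.3) mm in the tray frame. The cream and brown shell is in the black half at (−35.3, +0.2) mm.
- **Blue tray:** the teal stone is in the white half at (+34.5, +2.2) mm. The brown jar stands upright in the black half at (−34.4, +1.9) mm.
- **Left alone:** the wax star and plaster disc measured within about 2 mm of where they started.

**Checks that disagreed:**
- The top camera put the blue tray's centre about 3 mm lower in y than the wrist camera did. I used the wrist values, and the piece positions above stay well inside the 14 mm allowance either way.
- I gripped the shell about 15–20° off its width because of the slate beside it; it held and sits flat.
- I seated the jar with a brief push of about 28 N on the fingers, and eased off before releasing it.

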